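Switch off the light box, unclip its power pack and put it on charge

TASK

Stop the glass-display light box by pressing its red button fully down and letting it come back up. Then unclip its power pack: keep the orange release tab on the pack's side squeezed fully in while you pull the pack straight up out of the socket, lower it upright all the way into the empty charging cradle before letting go, and press that cradle's green button fully down and let it come back up. Leave the other cradle with its charged pack, the ring cone and the blue dish alone.

Things in the scene. Friction and masses are not known exactly. Their poses are not given: they have to be found in the camera images.
- lightbox: Fixed dark wooden light box showing glass pieces. Origin on the table under the centre of its socket, z up. Deck 12 mm high, with the grey socket at the origin and a block with the red button 105 mm to the -y side; glowing panel 40 mm high at x = 48 to 188 mm, y = -135 to 115 mm.
- socket_floor (a point): Centre of the grey socket's inner floor, 12 mm above the table. Socket wall tops are 42 mm above the table; outside it spans x = +-33 mm, y = -28 to +38 mm. The pack has 2 mm play in it. A lip on the +y wall catches the pack's barb.
- pack: Loose black power pack, upright block 50 (x) x 40 (y) x 105 mm (z), 0.18 to 0.33 kg, two red lamps on top. Origin at the centre of its underside. Starts clipped upright in the socket, axes parallel to the light box's. Orange release tab on its +y face; ribbed face at y = -20 mm. A barb at its foot moves with the tab: out, it reaches y = +27 mm (8 to 20 mm up) under the socket's lip.
- release_pad (a point): Centre of the orange tab's outer face, 72 mm above the pack's underside, 30.5 mm from its axis to its +y while out. Tab 28 mm wide (x), 30 mm high (z). Two fingers from above can squeeze tab and ribbed face together: 50.5 mm across with the tab out, 42.5 mm fully in (the middle then lies 1.25 mm to +y of the pack's axis).
- release (a joint): Travel of the release tab into the pack (towards its -y): 0 = out, 0.008 m = fully in; sprung, 2.5 N to start, 6.5 N fully in, returns when let go. Tab out, the pack rises only 2 mm; tab fully in, the barb is clear and the pack pulls straight up freely.
- off_button (a joint): Red off button of the light box: 0 = up, 0.006 m = fully down; springs back; 5 N fully down, presses straight down.
- off_button_top (a point): Centre of the red button's top face (32 mm diameter), 59 mm above the table while up.
- cradle: Fixed white charging cradle, the EMPTY one. Origin on the table under the centre of its pocket, z up. Console 30 mm high with the green button on the -x side, out to x = -126 mm.
- cradle_floor (a point): Centre of the empty pocket's floor, 10 mm above the table. Pocket 62 (x) x 64 mm (y) inside, walls 5 mm thick, tops 30 mm above the table. The pack fits with its x along the cradle's x, either way round: 6 mm play each side in x; in y it takes 47 mm with tab and barb out (-20 to +27 mm of its axis; the tab, higher up, clears the walls).
- start_button (a joint): Green button of the empty cradle: 0 = up, 0.006 m = fully down; springs back; 5 N fully down, presses straight down.
- start_button_top (a point): Centre of that green button's top face (32 mm diameter), 52 mm above the table while up, 98 mm to the -x side of the cradle's origin.
- other_cradle: Second charging cradle of the same shape, holding the charged pack; its button must be left alone. Origin as for cradle.
- other_button (a joint): Green button of the other cradle, to be left alone: 0 = up, 0.006 m = down.
- charged_pack: Loose pack of the same shape as pack, with green lamps on top, standing in the other cradle; top 115 mm above the table. Leave alone. Origin at the centre of its underside.
- ring_cone: Loose wooden ring display cone, foot 60 mm diameter, 85 mm high. Leave alone. Origin at the centre of its underside.
- dish: Loose blue ceramic dish, 76 mm diameter, 26 mm high. Leave alone. Origin at the centre of its underside.

How it is judged:
By the outcome, as a careful person would: the job done as asked, in the order asked, and still so for the second after the job is handed in, with the robot touching nothing.
It also fails if it takes over 58 s, if anything falls off the work surface, if the arm or the gripper's body presses on something with over 40 N, if the wrist force passes 120 N, or if a joint passes its speed limit or range.

ROBOT

A 6-joint arm with a two-finger parallel gripper is mounted at the origin on the work surface. World frame = base frame: x ahead of the robot, y to its left, z up, the work surface at z = 0. Lengths are in m, angles in rad, forces in N, time in s.
With the tool pointing down it reaches from about 0.225 to 0.875 m from the base axis. Payload 3.4 kg.
Tool frame: the origin (TCP) lies on the centre line of the jaws, within the pads' length; the fingertips stand 17 mm ahead of it and the grasp point (between the pads) lies 2 mm behind it (manip.finger_overhang is the distance from the TCP to the fingertips, in m); y points along the fingers, x is the direction in which the jaws open and shut, and the axes are right-handed (so a half turn about y gives the same grasp; the last joint's range is limited). The gripper opens to 85 mm and grips with 20 to 120 N. Pads are 22 mm wide; open, the fingers measure 114 mm over their backs; the gripper's body (76 mm by 85 mm) begins 54 mm behind the grasp point. The pads swing forward as they close: fully open they stand 13 mm farther back than shut.
Start: joints at [-1.419, 0.276, 1.505, -0, 1.361, -0.121], TCP at [0.155, -0.554, 0.248] pointing down, gripper open.
Joint ranges: [-2.89, 2.89], [-0.75, 2.08], [0.22, 2.7], [-1.18, 4.32], [0.11, 2.71], [-2.7, 2.7]. Speed limits (rad/s): [2.57, 2.57, 3.14, 3.14, 3.14, 3.14].

INTERFACE

Orientations are given as a unit quaternion [w, x, y, z].
In Python, from rig import manip gives the robot as it stands.
- The arm moves only by the tool arm_command, never from a script. Its argument "commands" is a list of rows, each a list of 3 entries, a list of its own where there are three numbers: the finger opening in cm, from 0 to 8.54, then the shift along the world's x, y, z in cm, then the turn about the world's z in rad. A call has 1 to 12 rows; each row shifts and turns the commanded pose from where the row before left it; what a row does not reach is not made up. A row lasts 1/10 s, in which the tool goes at most 50 mm and 8.59 degrees, less where a joint would pass 70% of its speed; a pose out of reach is approached as far as the arm can. A call with a gripper value outside its range is refused whole. The fingers move at their own pace and stop on an object; "grip_force" is the grip in N (left out, the last holds). Time passes only in rows, so rows that do not move let the fingers close. It gives the time, the measured TCP pose, the force and the opening at its end, in the units of the state.
- manip.get_state(): the state, without advancing time (a new reading comes with each control period).
- manip.get_image(name): name is "side" or "top" or "wrist"; returns a dict with "pixels" (400x640x3 uint8, red, green, blue), "range_z" (400x640 float32, m along the optical axis (not along the pixel's ray), 0 where there is no reading), "intrinsics" (3x3 intrinsics, pixels), "R" (3x3) and "t" (3): a world point X has camera coordinates R X + t. Camera axes: x right, y down, z forward; pixel columns grow to the right and rows downward; lengths in m; the calibration is good to about 2 mm. The wrist camera is an equidistant fisheye: a pixel r from the principal point sees the ray r / f radians off the axis. A picture is of the moment at which its call begins.
- manip.sign_off(): hands the job in, once; it reports no verdict.
The state is a dict: "clock": time; "qpos": joint angles; "qd": joint speeds; "effort": joint torques, N m; "position": TCP position; "ee_rot": TCP orientation; "contact_force": force on the tool from outside, world axes, zero at the start; "moment": the same for the moment, N m; "width": finger opening in m.
Only numpy, scipy, OpenCV 4.12 (cv2) and the standard library are available. Lean on these libraries where they do the work, as an engineer would, in place of code of your own. Each camera call takes 0.05 s, during which the arm holds its last target.

## Working session

There is one attempt and no reset: what is moved stays moved. The work goes in short steps, Python scripts to look and compute and a tool call to move; the robot and the scene stay as the last step left them, time stands still between calls to the robot, and variables do not carry over. Pictures are saved under pics/ and viewed, and the job is handed in when it is done.

Besides the shell and the picture viewer there is one more tool, called as a command line: name --argument value ..., lists and objects as JSON in quotes. arm_command: Moves the arm, as the interface text tells. Its arguments: {"type":"object","properties":{"commands":{"type":"array"},"grip_force":{"type":"number"}},"required":["commands"]}

```bash
ls; mkdir -p pics
python3 - <<'E'
from rig import manip
import cv2,numpy as np
print(manip.get_state())
for n in ["top","side","wrist"]:
    d=manip.get_image(n); cv2.imwrite(f"pics/{n}0.png",d["pixels"][:,:,::-1]); np.savez(f"{n}0.npz",**d)
    print(n,d["intrinsics"],d["R"],d["t"])
E
```

```text
pics
{'clock': 0.0, 'qpos': array([-1.41897931e+00,  2.76611664e-01,  1.50616592e+00,  4.53514693e-06,
        1.36072118e+00, -1.21023100e-01]), 'qd': array([ 3.37586260e-04,  2.77008049e-04,  3.26984542e-04,  9.17723071e-05,
       -1.00062986e-03, -5.60242325e-04]), 'effort': array([ 5.95651491e-04, -4.16771257e+01, -2.45805413e+01,  4.52854522e-06,
        1.08592690e-02,  9.29051993e-06]), 'position': array([ 0.15484828, -0.5532181 ,  0.24741713]), 'ee_rot': array([ 0.56382306, -0.56288254,  0.42783874, -0.4268733 ]), 'contact_force': array([ 0.11343993, -0.86579285,  0.60615923]), 'moment': array([ 0.0070952 , -0.00357989,  0.02083054]), 'width': 0.08531064119938482}
top [[459.0586666    0.         325.94510189]
 [  0.         459.0586666  191.50632655]
 [  0.           0.           1.        ]] [[ 0.00978845 -0.99947981  0.03072942]
 [-0.99747964 -0.01191935 -0.06994491]
 [ 0.0702748  -0.02996732 -0.99707744]] [-0.02652025  0.6132553   1.0782678 ]
side [[435.19263176   0.         317.97756002]
 [  0.         435.19263176 201.32284906]
 [  0.           0.           1.        ]] [[ 0.99678591 -0.07723885  0.0212607 ]
 [-0.03888652 -0.69852131 -0.71453189]
 [ 0.07004068  0.71140856 -0.69927975]] [-0.62755793  0.1095498   0.97529464]
wrist [[309.70691629   0.         320.36286724]
 [  0.         309.70691629 195.99338867]
 [  0.           0.           1.        ]] [[ 2.71019455e-01 -9.62573459e-01 -8.89137941e-04]
 [-9.13692927e-01 -2.57547187e-01  3.14379836e-01]
 [-3.02842681e-01 -8.43906529e-02 -9.49296860e-01]] [-0.57592653 -0.04087703  0.38061411]
```

View pics/top0.png

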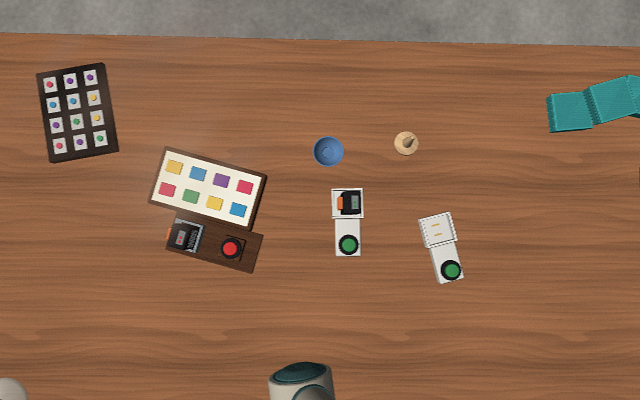

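View pics/side0.png

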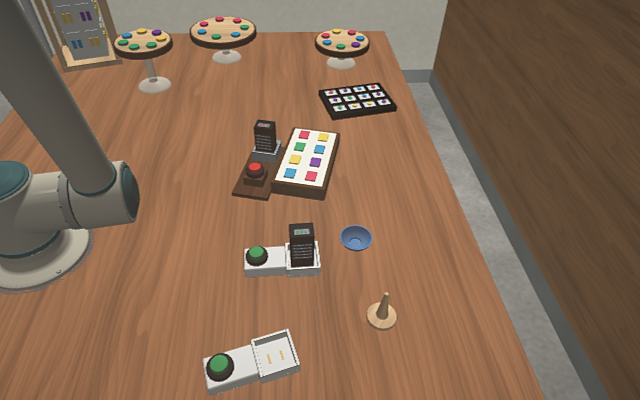

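The top view shows the light box at about (208,210), with the pack at (184,236) and the red button at (230,249). The charged cradle is at (348,220). The empty cradle's pocket is at (437,230) and its green button at (451,270). The side view agrees with this layout. I'll zoom in and measure next.

```bash
cat > h.py <<'E'
import numpy as np,cv2
def load(n): return dict(np.load(n))
def ray(d,u,v):
    K=d["intrinsics"];c=np.array([(u-K[0,2])/K[0,0],(v-K[1,2])/K[1,1],1.])
    return -d["R"].T@d["t"], d["R"].T@c
def onplane(d,u,v,z):
    o,r=ray(d,u,v); return o+r*(z-o[2])/r[2]
def cloud(d):
    K=d["intrinsics"];Z=d["range_z"];v,u=np.indices(Z.shape)
    c=np.stack([(u-K[0,2])/K[0,0]*Z,(v-K[1,2])/K[1,1]*Z,Z],-1)
    return (c-d["t"])@d["R"]
def blobs(m,mn=20):
    n,l,s,c=cv2.connectedComponentsWithStats(m.astype(np.uint8))
    return [(c[i],s[i],l==i) for i in range(1,n) if s[i,4]>=mn]
E
python3 - <<'E'
from h import *
for n in ["top","side"]:
    d=load(n+"0.npz"); hsv=cv2.cvtColor(d["pixels"],cv2.COLOR_RGB2HSV); P=cloud(d)
    H,S,V=hsv[...,0],hsv[...,1],hsv[...,2]
    for nm,m,z in [("red",((H<5)|(H>175))&(S>180)&(V>100),.059),("green",(H>55)&(H<80)&(S>120)&(V>60),.052),("orange",(H>7)&(H<17)&(S>190)&(V>150),.08)]:
        for c,s,mm in blobs(m,15):
            print(n,nm,c.round(1),s[4],"plane",onplane(d,*c,z).round(4),"med",np.median(P[mm],0).round(4))
    im=d["pixels"][:,:,::-1]
    if n=="top":
        a=im[140:300,140:280]; b=im[170:300,310:480]
    else: a=im[110:210,220:350]; b=im[310:400,190:310]
    cv2.imwrite(f"pics/{n}_a.png",cv2.resize(a,None,fx=5 if n=="side" else 3.7,fy=5 if n=="side" else 3.7,interpolation=cv2.INTER_CUBIC))
    cv2.imwrite(f"pics/{n}_b.png",cv2.resize(b,None,fx=4.5,fy=4.5,interpolation=cv2.INTER_CUBIC))
E
```

```text
top red [229.7 248.3] 146 plane [0.4785 0.1996 0.059 ] med [0.4791 0.1994 0.0589]
top green [ 99.5 137.8] 20 plane [0.7298 0.5066 0.052 ] med [0.7342 0.5187 0.0256]
top green [348.5 244.6] 147 plane [ 0.4888 -0.0725  0.052 ] med [ 0.4881 -0.0716  0.0517]
top green [451.5 270.2] 155 plane [ 0.4317 -0.3125  0.052 ] med [ 0.432  -0.3129  0.0512]
side green [244.   26.4] 21 plane [0.4163 1.0791 0.052 ] med [0.4298 0.9145 0.1191]
side green [215.7  35.8] 26 plane [0.3121 0.995  0.052 ] med [0.3357 0.8381 0.1201]
side green [122.6  41.5] 30 plane [-0.0257  0.9552  0.052 ] med [0.0693 0.691  0.1696]
side green [151.   43.6] 28 plane [0.0814 0.9342 0.052 ] med [0.1597 0.6731 0.1705]
side green [133.6  45.5] 31 plane [0.022  0.9198 0.052 ] med [0.109  0.6608 0.1696]
side green [340.2  45.8] 29 plane [0.7813 0.8936 0.052 ] med [0.7657 0.7887 0.0999]
side green [299.3 145.9] 49 plane [0.5996 0.2863 0.052 ] med [0.5987 0.2935 0.0469]
```

View pics/top_a.png

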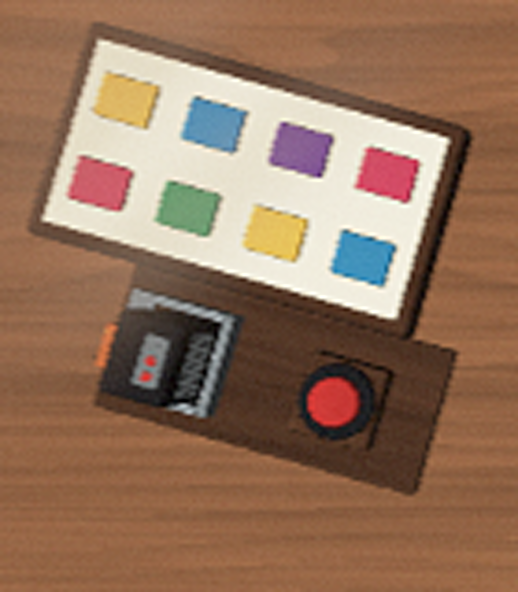

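View pics/top_b.png

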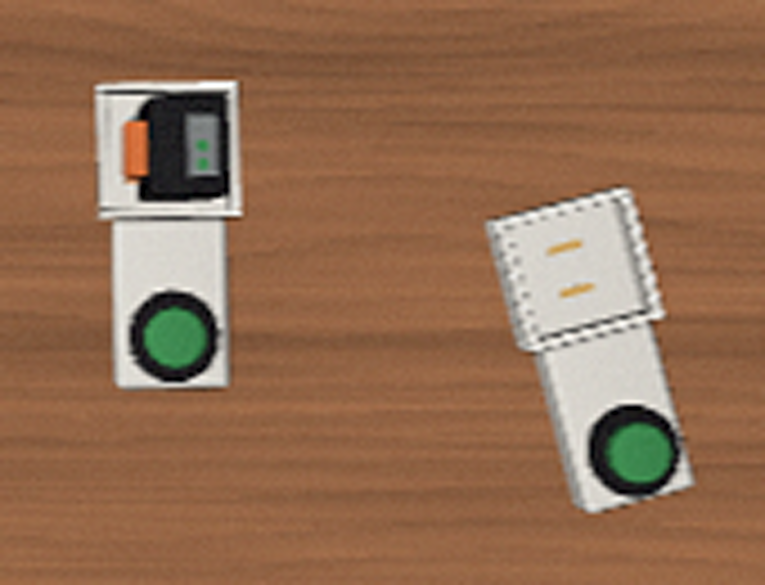

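View pics/side_b.png

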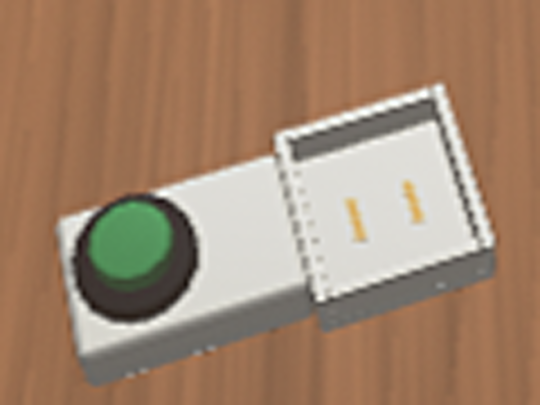

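The top crop shows the pack's orange tab to its left (+y side) with the ribbed face to the right. It also shows the empty cradle's pocket at about (437,230), turned by roughly 15°. I'll measure the poses from the depth clouds.

Run:
```python
from h import *
d=load("top0.npz");P=cloud(d);X,Y,Z=P[...,0],P[...,1],P[...,2]
def rect(m,nm,z=None):
    p=P[m][:,:2]
    if z is not None:
        v,u=np.nonzero(m); p=np.array([onplane(d,a,b,z)[:2] for a,b in zip(u,v)])
    r=cv2.minAreaRect((p*1000).astype(np.float32)); print(nm,len(p),r, "zmed",np.median(P[m][:,2]).round(4)); return p
hsv=cv2.cvtColor(d["pixels"],cv2.COLOR_RGB2HSV);H,S,V=[hsv[...,i] for i in range(3)]
def big(m): return max(blobs(m),key=lambda b:b[1][4])[2]
lb=(X>.35)&(X<.75)&(Y>.1)&(Y<.45)
rect(big(lb&(S<60)&(V>180)),"panel white",.04)
rect(big(lb&(Z>.033)&(Z<.047)),"panel depth",.04)
rect(big(lb&(Z>.105)&(Z<.13)),"pack top",.117)
rect(big((Y<-.22)&(Y>-.4)&(X>.38)&(X<.65)&(Z>.024)&(Z<.036)),"cradle rim",.03)
rect(big((Y<-.22)&(Y>-.4)&(X>.38)&(X<.65)&(S<60)&(V>120)),"cradle white",.03)
rect(big((Y<0)&(Y>-.2)&(X>.43)&(X<.65)&(Z>.1)&(Z<.13)),"charged top",.115)
m=(Y<-.22)&(Y>-.4)&(X>.38)&(X<.65)&(H>10)&(H<28)&(S>110)&(V>170)
for c,s,mm in blobs(m,4): print("contact",c,s[4],onplane(d,*c,.01).round(4))
o=(H>3)&(H<18)&(S>170)&(V>150)
for c,s,mm in blobs(o,6): print("orange",c,s,np.median(P[mm],0).round(4))
# lamps
for c,s,mm in blobs(((H<6)|(H>174))&(S>130)&(V>120)&lb,2): print("red",c.round(1),s[4],onplane(d,*c,.117).round(4))
```

```text
panel white 3548 ((617.0729370117188, 260.95733642578125), (230.75039672851562, 120.1234130859375), 74.7544937133789) zmed 0.0416
panel depth 5804 ((616.8080444335938, 260.47137451171875), (249.81517028808594, 139.45266723632812), 74.75031280517578) zmed 0.0416
pack top 459 ((506.09637451171875, 300.0437316894531), (42.3850212097168, 50.454036712646484), 75.20930480957031) zmed 0.1171
cradle rim 883 ((482.667236328125, -298.4132080078125), (161.30844116210938, 75.06452178955078), 14.943231582641602) zmed 0.0291
cradle white 1604 ((482.20733642578125, -297.13543701171875), (161.00021362304688, 80.80213165283203), 14.607441902160645) zmed 0.0249
charged top 429 ((584.5845336914062, -72.29671478271484), (48.431453704833984, 39.62459182739258), 0.4206693470478058) zmed 0.1148
contact [435.         224.42857143] 7 [ 0.5374 -0.2859  0.01  ]
contact [437.75 234.  ] 8 [ 0.5143 -0.2925  0.01  ]
orange [339.96610169 202.55932203] [338 197   5  12  59] [ 0.583  -0.0492  0.0973]
red [241.6 184.2] 47 [0.6206 0.167  0.117 ]
red [166.6 189.4] 159 [0.6073 0.3283 0.117 ]
red [247.5 186.5] 4 [0.6157 0.1541 0.117 ]
red [243.5 188. ] 2 [0.6123 0.1627 0.117 ]
red [251.  189.5] 2 [0.6092 0.1464 0.117 ]
red [248.  191.5] 2 [0.6048 0.1528 0.117 ]
red [180.2 237.2] 6 [0.5045 0.296  0.117 ]
red [179.  241.5] 6 [0.4952 0.2982 0.117 ]
red [229.4 248.2] 145 [0.4818 0.1899 0.117 ]
```

arm_command --commands '[[0,[1.8,4.2,0],-0.045],[0,[1.8,4.2,0],-0.045],[0,[1.8,4.2,0],-0.045],[0,[1.8,4.2,0],-0.045],[0,[1.8,4.2,0],-0.045],[0,[1.8,4.2,0],-0.045],[0,[1.8,4.2,0],-0.045],[0,[1.8,4.2,0],-0.045],[0,[1.8,4.2,0],-0.045],[0,[1.8,4.2,0],-0.045],[0,[1.8,4.2,0],-0.045],[0,[1.8,4.2,0],-0.045]]' --grip_force 40

```text
clock: 1.35
position: [0.3711, -0.0479, 0.2484]
ee_rot: [-0.428, 0.428, -0.562, 0.563]
contact_force: [0.7, -0.1, -0.3]
width: -0.0001
```

arm_command --commands '[[0,[1.8,4.1,-1.9],0],[0,[1.8,4.1,-1.9],0],[0,[1.8,4.1,-1.9],0],[0,[1.8,4.1,-1.9],0],[0,[1.8,4.2,-1.9],0],[0,[1.8,4.2,-1.9],0],[0,[0,0,0],0],[0,[0,0,0],0]]'

```text
clock: 2.15
position: [0.4783, 0.1988, 0.1332]
ee_rot: [0.429, -0.431, 0.562, -0.561]
contact_force: [-0.6, 0.6, 0.9]
width: 0.0
```

Run:
```python
from rig import manip
from scipy.spatial.transform import Rotation as R
s=manip.get_state();print(s["clock"],s["qpos"].round(3),s["position"],s["contact_force"],s["width"])
q=s["ee_rot"];M=R.from_quat([q[1],q[2],q[3],q[0]]).as_matrix();import numpy as np
print(M.round(4),np.degrees(np.arctan2(M[1,0],M[0,0])))
print(manip.finger_overhang)
```

```text
2.15 [ 2.600e-01  2.860e-01  1.800e+00 -1.000e-03  1.058e+00  2.096e+00] [0.47827986 0.19875996 0.13324554] [-0.57784005  0.55458798  0.8533509 ] 2.3183938450244518e-05
[[-0.2617 -0.0027  0.9651]
 [-0.9651 -0.0013 -0.2617]
 [ 0.0019 -1.     -0.0023]] -105.17193299441963
0.017
```

arm_command --commands '[[0,[0,0.1,-2.5],0],[0,[0,0,-2.5],0],[0,[0,0,-0.6],0],[0,[0,0,-0.2],0],[0,[0,0,-0.2],0],[0,[0,0,-0.2],0],[0,[0,0,0],0]]'

```text
clock: 2.85
position: [0.4796, 0.1988, 0.0733]
ee_rot: [-0.429, 0.429, -0.562, 0.563]
contact_force: [-0.7, -2.6, 2.9]
width: -0.0002
```

arm_command --commands '[[0,[0,0,-0.2],0],[0,[0,0,-0.15],0],[0,[0,0,0],0]]'

```text
clock: 3.15
position: [0.4796, 0.199, 0.07]
ee_rot: [-0.429, 0.429, -0.562, 0.563]
contact_force: [-1.9, -3.3, 9.7]
width: 0.0
```

arm_command --commands '[[0,[0,0,-0.1],0],[0,[0,0,0],0]]'

```text
clock: 3.35
position: [0.4797, 0.199, 0.0698]
ee_rot: [-0.43, 0.429, -0.561, 0.563]
contact_force: [-2.7, -3.4, 16.9]
width: -0.0004
```

arm_command --commands '[[0,[0,0,1],0],[0,[0,0,4.5],0],[8.5,[0,0,4.5],0],[8.5,[0.8,3.4,0],0],[8.5,[0.8,3.4,0],0],[8.5,[0.9,3.4,0],0],[8.5,[0,0,0],0],[8.5,[0,0,0],0]]'

```text
clock: 4.15
position: [0.5034, 0.3019, 0.1671]
ee_rot: [0.429, -0.43, 0.562, -0.562]
contact_force: [0.1, -0.3, -0.3]
width: 0.0847
```

Run:
```python
from rig import manip
import cv2,numpy as np
from h import *
s=manip.get_state();print(s["clock"],s["position"],s["contact_force"],s["width"])
for n in ["top","side","wrist"]:
    d=manip.get_image(n); np.savez(f"{n}1.npz",**d); im=d["pixels"][:,:,::-1]
    if n=="wrist": print(d["R"],d["t"])
    if n=="side": im=cv2.resize(im[60:260,200:400],None,fx=3,fy=3,interpolation=cv2.INTER_CUBIC)
    cv2.imwrite(f"pics/{n}1.png",im)
```

```text
4.15 [0.50339727 0.30191674 0.16714109] [ 0.10561892 -0.26116115 -0.25263332] 0.08468624219538391
[[-0.2625285  -0.96492279  0.00167269]
 [-0.91554014  0.24963958  0.31538285]
 [-0.30473767  0.08126557 -0.94896304]] [0.42097501 0.37145469 0.43331747]
```

View pics/side1.png

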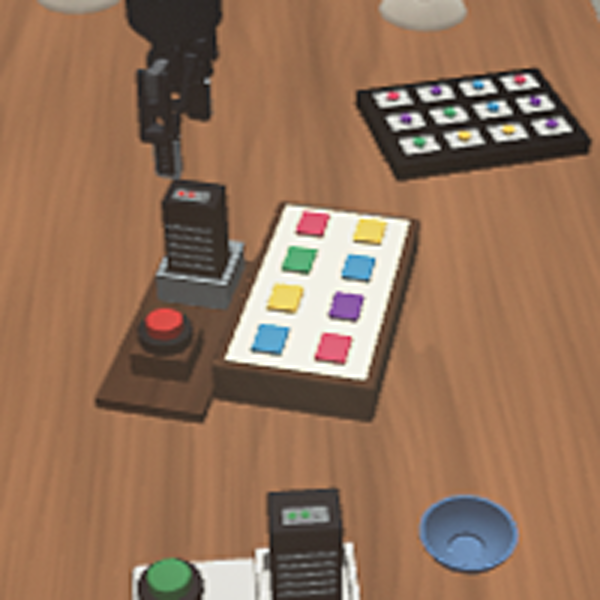

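View pics/wrist1.png

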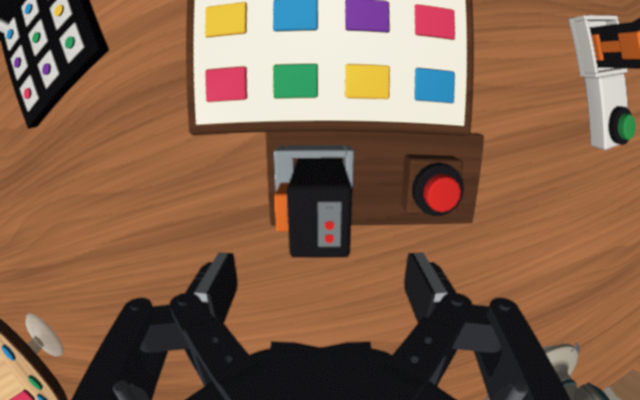

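The wrist view shows the pack top at about (320,210), midway between the open fingers at x≈225 and x≈415, with the tab on the left. The red button is back up. I'll descend next.

arm_command --commands '[[8.5,[0.2,0,-2.5],0],[8.5,[0,0,-2.5],0],[8.5,[0,0,-2.5],0],[8.5,[0,0,-1.2],0],[8.5,[0,0,0],0]]'

```text
clock: 4.8
position: [0.5047, 0.3, 0.0793]
ee_rot: [0.427, -0.43, 0.563, -0.562]
contact_force: [-0.6, 1.2, 0.2]
width: 0.0846
```

arm_command --commands '[[4,[0,0,0],0],[4,[0,0,0],0],[4,[0,0,0],0],[4,[0,0,0],0],[4,[0,0,0],0],[4,[0,0,0],0],[4,[0,0,0],0],[4,[0,0,0],0]]'

```text
clock: 5.6
position: [0.507, 0.3014, 0.083]
ee_rot: [-0.43, 0.428, -0.562, 0.563]
contact_force: [-1.0, -1.6, 6.5]
width: 0.0408
```

Run:
```python
from rig import manip
import cv2,numpy as np
s=manip.get_state();print(s["clock"],s["position"],s["contact_force"],s["moment"],s["width"])
for n in ["side","wrist"]:
    d=manip.get_image(n); im=d["pixels"][:,:,::-1]
    if n=="side": im=cv2.resize(im[60:260,200:400],None,fx=3,fy=3,interpolation=cv2.INTER_CUBIC)
    cv2.imwrite(f"pics/{n}2.png",im)
```

```text
5.6 [0.50701297 0.30138766 0.08301823] [-0.99811331 -1.63371636  6.52994314] [-0.10391575  0.09351629 -0.01467052] 0.04082302321427053
```

View pics/side2.png

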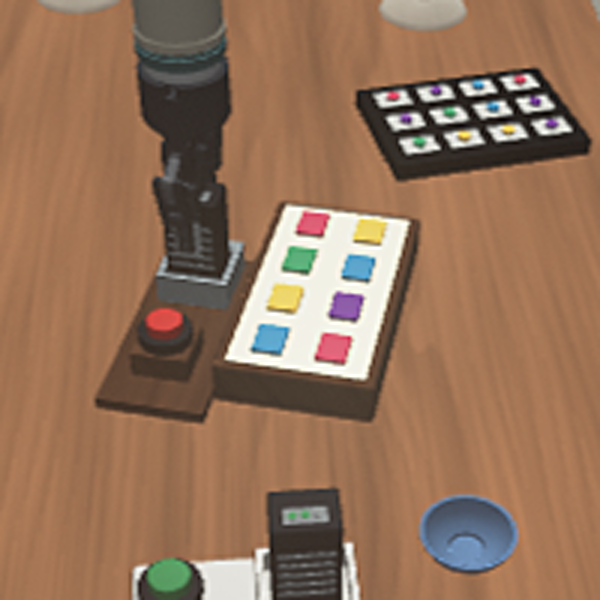

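View pics/wrist2.png

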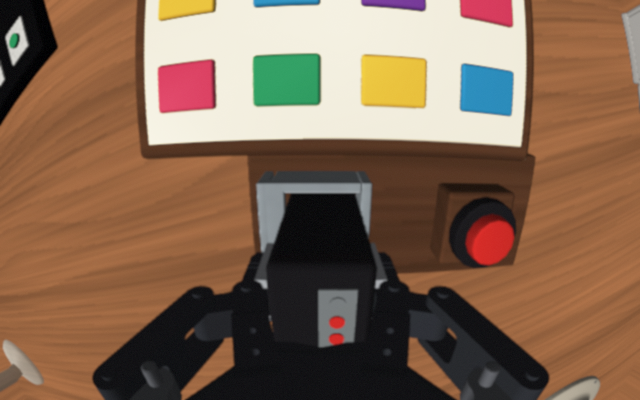

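The wrist view shows the pack between the fingers at x≈270–375, with the tab hidden under the left finger. The opening is 41 mm, so the tab is squeezed. I'll firm up the grip and lift slowly.

arm_command --commands '[[3,[0,0,0],0],[3,[0,0,0],0],[3,[0,0,0.3],0],[3,[0,0,0.3],0],[3,[0,0,0.4],0],[3,[0,0,0.5],0],[3,[0,0,0.5],0]]' --grip_force 50

```text
clock: 6.4
position: [0.5058, 0.3012, 0.101]
ee_rot: [0.429, -0.429, 0.562, -0.562]
contact_force: [-0.3, -0.1, -2.1]
width: 0.0399
```

arm_command --commands '[[3,[0,0,3],0],[3,[0,0,4],0],[3,[0,0,4],0],[3,[0,0,3],0],[3,[0.1,-3,0],0.04],[3,[0.2,-4.5,0],0.04],[3,[0.2,-4.5,0],0.04],[3,[0.2,-4.5,0],0.04],[3,[0.2,-4.5,0],0.04],[3,[0.2,-4.5,0],0.04],[3,[0.2,-4.5,0],0.04],[3,[0.1,-4.5,0],0.04]]'

```text
clock: 7.6
position: [0.5197, -0.0455, 0.2412]
ee_rot: [0.514, -0.513, 0.486, -0.486]
contact_force: [0.8, 0.1, -2.5]
width: 0.0393
```

arm_command --commands '[[3,[0.1,-4.5,0],0.04],[3,[0.2,-4.5,0],0.04],[3,[0.2,-4.5,0],0.04],[3,[0.2,-4.5,0],0.04],[3,[0.1,-3.5,0],0.045],[3,[0.1,-3,0],0],[3,[0,0,0],0],[3,[0,0,0],0]]'

```text
clock: 8.4
position: [0.5286, -0.2891, 0.2405]
ee_rot: [0.56, -0.56, 0.432, -0.432]
contact_force: [-0.3, 0.2, -3.2]
width: 0.0395
```

Run:
```python
from rig import manip
import cv2,numpy as np
from scipy.spatial.transform import Rotation as R
s=manip.get_state();print(s["clock"],s["position"],s["contact_force"],s["moment"],s["width"],s["qpos"].round(2))
q=s["ee_rot"];M=R.from_quat([q[1],q[2],q[3],q[0]]).as_matrix();print(M.round(4),np.degrees(np.arctan2(M[1,0],M[0,0])))
for n in ["side","wrist","top"]:
    d=manip.get_image(n); np.savez(f"{n}3.npz",**d); im=d["pixels"][:,:,::-1]
    if n=="side": im=cv2.resize(im[200:400,170:400],None,fx=3,fy=3,interpolation=cv2.INTER_CUBIC)
    cv2.imwrite(f"pics/{n}3.png",im)
```

```text
8.4 [ 0.52856365 -0.28912106  0.24049957] [-0.25123873  0.18501551 -3.23322438] [-0.0258883  -0.02434989  0.00973231] 0.0394755031914816 [-0.62  0.32  1.46  0.    1.36  0.7 ]
[[ 2.534e-01 -7.000e-04  9.674e-01]
 [-9.674e-01  1.200e-03  2.534e-01]
 [-1.300e-03 -1.000e+00 -4.000e-04]] -75.32310275552481
```

View pics/side3.png

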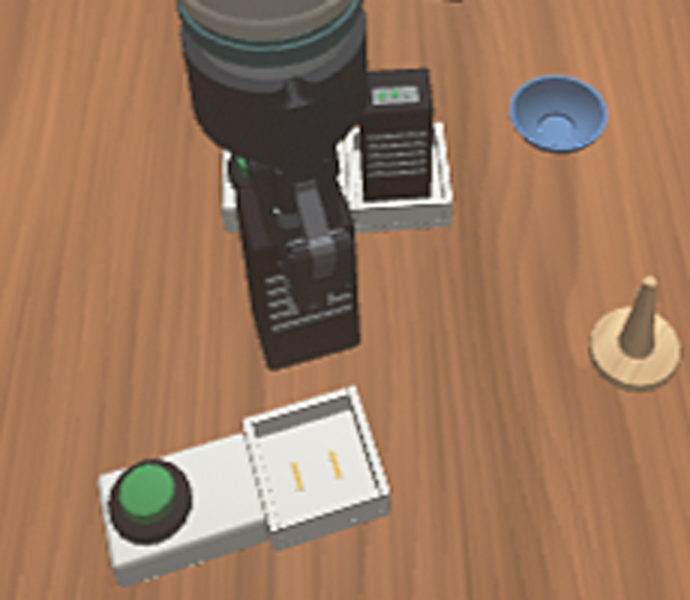

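View pics/wrist3.png

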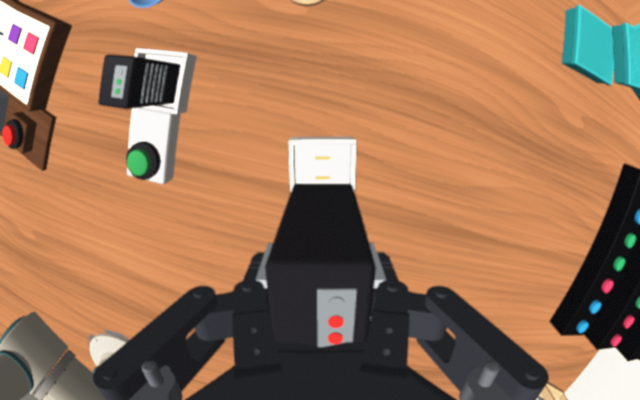

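The side view shows the pack held upright above the empty pocket, and the wrist view shows the pocket directly beneath it at (322,165). I'll descend to just above the walls and check again.

arm_command --commands '[[3,[-0.1,0,-3],0],[3,[0,0,-4],0],[3,[0,0,-3.5],0],[3,[0,0,-2],0],[3,[0,0,0],0],[3,[0,0,0],0]]'

```text
clock: 9.15
position: [0.5284, -0.2881, 0.1165]
ee_rot: [0.56, -0.56, 0.431, -0.431]
contact_force: [0.3, -0.3, -2.9]
width: 0.0396
```

Run:
```python
from rig import manip
import cv2,numpy as np
s=manip.get_state();print(s["clock"],s["position"],s["contact_force"],s["width"])
for n in ["side","wrist","top"]:
    d=manip.get_image(n); np.savez(f"{n}4.npz",**d); im=d["pixels"][:,:,::-1]
    if n=="side": im=cv2.resize(im[270:400,190:350],None,fx=4.5,fy=4.5,interpolation=cv2.INTER_CUBIC)
    cv2.imwrite(f"pics/{n}4.png",im)
```

```text
9.15 [ 0.52844449 -0.2881468   0.11646785] [ 0.34162161 -0.33474306 -2.85611843] 0.03956354834238054
```

View pics/side4.png

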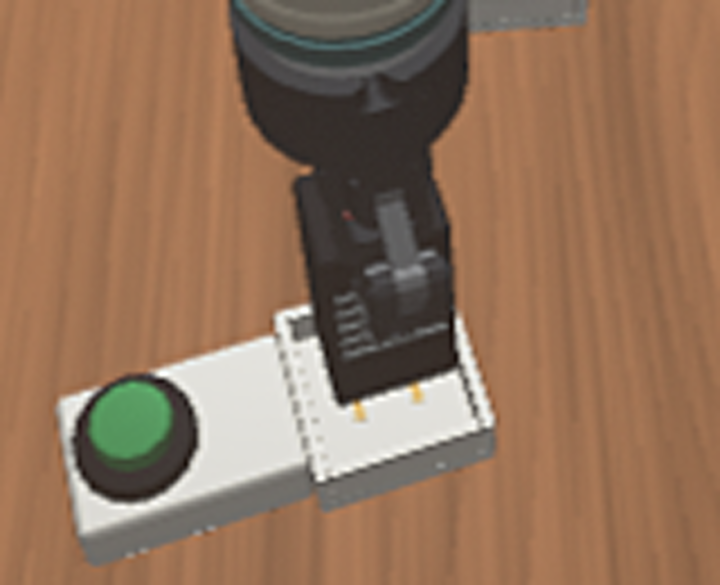

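View pics/wrist4.png

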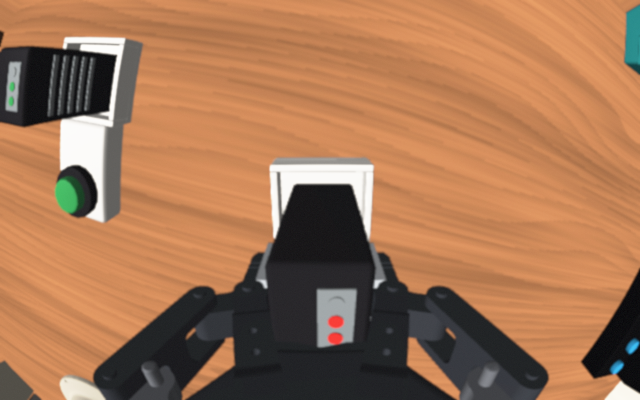

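Run:
```python
from h import *
d=load("side4.npz")
for z in (.043,.0455):
    a=onplane(d,190+340/4.5,270+403/4.5,z);b=onplane(d,190+458/4.5,270+370/4.5,z);m=(a+b)/2
    t=np.radians(14.94);ex=np.array([np.cos(t),np.sin(t)]);ey=np.array([-ex[1],ex[0]])
    r=m[:2]-[.5264,-.2871];print(a,b,np.linalg.norm(a-b),"local x,y",r@ex,r@ey, np.degrees(np.arctan2(*(b-a)[1::-1])))
```

```text
[ 0.51273779 -0.31117105  0.043     ] [ 0.55883096 -0.3007067   0.043     ] 0.04726608740177068 local x,y 0.004210345559905521 -0.020621412053251967 12.79082515008548
[ 0.51290461 -0.31238443  0.0455    ] [ 0.55884006 -0.30195589  0.0455    ] 0.04710435525261518 local x,y 0.003977896927490397 -0.021833755260706383 12.790825150085437
```

arm_command --commands '[[3,[-0.3,-0.2,0],0],[3,[0,0,-1.2],0],[3,[0,0,-1],0],[3,[0,0,-0.8],0],[3,[0,0,-0.3],0],[3,[0,0,0],0]]'

```text
clock: 9.9
position: [0.5246, -0.2906, 0.0821]
ee_rot: [-0.56, 0.56, -0.432, 0.431]
contact_force: [-0.4, -0.2, -3.0]
width: 0.0395
```

arm_command --commands '[[3,[0,0,-0.2],0],[3,[0,0,-0.1],0],[3,[0,0,0],0]]'

```text
clock: 10.2
position: [0.5253, -0.291, 0.0814]
ee_rot: [-0.56, 0.56, -0.431, 0.432]
contact_force: [-1.7, 0.2, 6.1]
width: 0.0398
```

arm_command --commands '[[5,[0,0,0.1],0],[6.5,[0,0,0],0],[8.5,[0,0,0],0],[8.5,[0,0,0],0],[8.5,[0,0,0],0],[8.5,[0,0,0],0]]'

```text
clock: 10.8
position: [0.525, -0.2908, 0.0808]
ee_rot: [-0.56, 0.56, -0.432, 0.432]
contact_force: [0.8, 0.9, -0.5]
width: 0.0854
```

arm_command --commands '[[8.5,[0,0,2],0],[8.5,[0,0,4],0],[8.5,[0,0,4],0],[0,[-3,-0.8,2],0],[0,[-3,-0.8,0],0],[0,[-3,-0.8,0],0],[0,[0,0,0],0],[0,[0,0,0],0]]'

```text
clock: 11.6
position: [0.4348, -0.3149, 0.2011]
ee_rot: [0.56, -0.56, 0.432, -0.432]
contact_force: [0.6, -1.1, -0.7]
width: 0.012
```

Run:
```python
from rig import manip
import cv2,numpy as np
s=manip.get_state();print(s["clock"],s["position"],s["contact_force"],s["width"])
for n in ["side","top"]:
    d=manip.get_image(n); np.savez(f"{n}5.npz",**d); im=d["pixels"][:,:,::-1]
    if n=="side": im=cv2.resize(im[220:400,180:340],None,fx=3.3,fy=3.3,interpolation=cv2.INTER_CUBIC)
    cv2.imwrite(f"pics/{n}5.png",im)
```

```text
11.6 [ 0.43483128 -0.31494441  0.20110329] [ 0.61564561 -1.05553946 -0.67914341] 0.012027525044536459
```

View pics/side5.png

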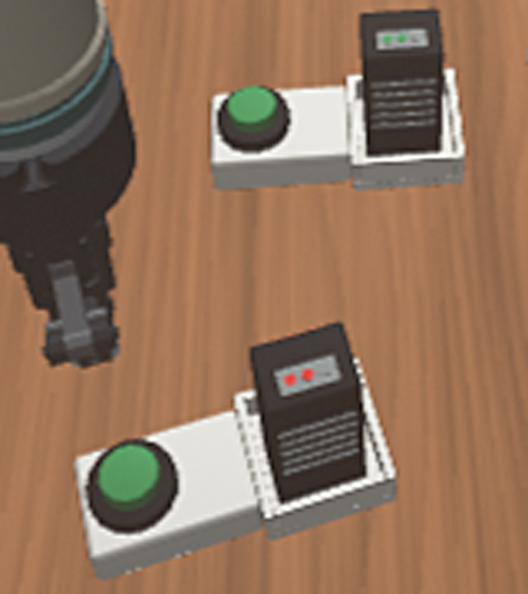

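View pics/top5.png

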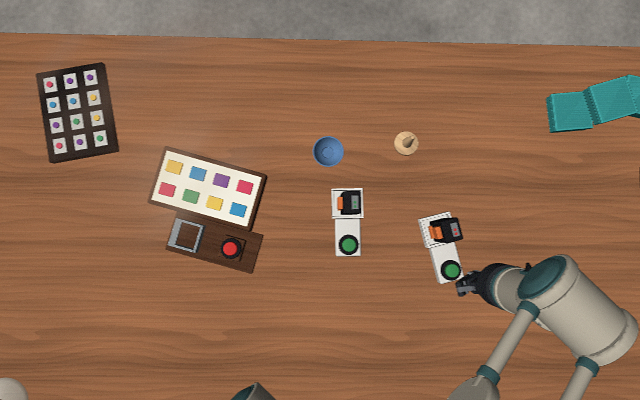

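The side view shows the pack standing upright and seated in the pocket at about (310,430), level like its neighbour. The top view shows the light-box socket empty. The green button comes next.

arm_command --commands '[[0,[-0.3,0.2,-3],0],[0,[0,0,-4],0],[0,[0,0,-4],0],[0,[0,0,-1.7],0],[0,[0,0,0],0],[0,[0,0,-0.3],0],[0,[0,0,-0.3],0],[0,[0,0,0],0]]'

```text
clock: 12.5
position: [0.4332, -0.3134, 0.0689]
ee_rot: [0.56, -0.56, 0.43, -0.433]
contact_force: [1.5, -0.5, 1.2]
width: -0.0002
```

arm_command --commands '[[0,[0,0,-0.2],0],[0,[0,0,-0.1],0],[0,[0,0,-0.1],0],[0,[0,0,0],0]]'

```text
clock: 12.9
position: [0.433, -0.3135, 0.0645]
ee_rot: [0.56, -0.56, 0.431, -0.433]
contact_force: [3.3, -0.4, 4.3]
width: 0.0002
```

arm_command --commands '[[0,[0,0,-0.15],0],[0,[0,0,-0.1],0],[0,[0,0,-0.1],0],[0,[0,0,0],0]]'

```text
clock: 13.3
position: [0.433, -0.3135, 0.0628]
ee_rot: [-0.56, 0.56, -0.43, 0.433]
contact_force: [1.7, 2.0, 18.1]
width: 0.0001
```

Force has risen to 18 N with the button at its stop, so it is fully down. I'll rise and check.

arm_command --commands '[[0,[0,0,1],0],[0,[0,0,3],0],[0,[0,0,4],0],[0,[-1,-2,4],0],[0,[-2,-4,0],0],[0,[-2,-4,0],0],[0,[-1,-4,0],0],[0,[0,0,0],0]]'

```text
clock: 14.1
position: [0.3691, -0.4571, 0.1791]
ee_rot: [-0.558, 0.56, -0.433, 0.432]
contact_force: [0.4, 0.9, 0.3]
width: -0.0003
```

Run:
```python
from rig import manip
from h import *
s=manip.get_state();print(s["clock"],s["position"],s["contact_force"])
for n in ["side","top"]:
    d=manip.get_image(n); im=d["pixels"][:,:,::-1]; P=cloud(d)
    if n=="top":
        X,Y,Z=[P[...,i] for i in range(3)]
        for nm,c in [("pack",(-.35,-.25,.48,.57)),("charged",(-.12,-.03,.54,.63))]:
            m=(Y>c[0])&(Y<c[1])&(X>c[2])&(X<c[3])&(Z>.105)&(Z<.13)
            p=P[m];print(nm,cv2.minAreaRect((p[:,:2]*1000).astype(np.float32)),np.median(p[:,2]),np.linalg.lstsq(np.c_[p[:,:2],np.ones(len(p))],p[:,2],rcond=None)[0])
        hsv=cv2.cvtColor(d["pixels"],cv2.COLOR_RGB2HSV);H,S,V=[hsv[...,i] for i in range(3)]
        for c,q,mm in blobs((H>55)&(H<80)&(S>120)&(V>60),80): print("green",c,np.median(P[mm],0))
        for c,q,mm in blobs(((H<5)|(H>175))&(S>180)&(V>100),100): print("red",c,np.median(P[mm],0))
        im=im[120:320,140:480]; im=cv2.resize(im,None,fx=2.3,fy=2.3)
    cv2.imwrite(f"pics/{n}6.png",im)
```

```text
14.1 [ 0.36913889 -0.45706285  0.17914826] [0.38224686 0.8690255  0.33859979]
pack ((525.63232421875, -293.5295715332031), (50.21154022216797, 40.603084564208984), 14.868719100952148) 0.11443633592823846 [ 0.00087113 -0.03372587  0.10382153]
charged ((584.7549438476562, -72.68018341064453), (48.676597595214844, 40.1195068359375), 0.7371776103973389) 0.11470123063297068 [ 0.01376757 -0.04115219  0.10352734]
green [348.5        244.58783784] [ 0.4880107  -0.07240257  0.05123889]
green [451.50649351 270.18181818] [ 0.43208681 -0.31240568  0.05061707]
red [229.65986395 248.20408163] [0.47901099 0.19916613 0.05864872]
```

View pics/side6.png

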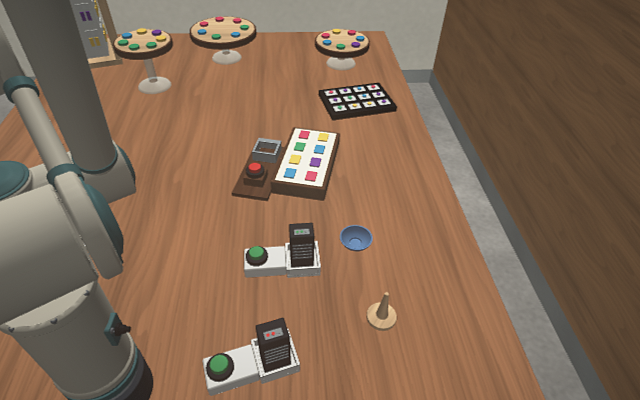

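View pics/top6.png

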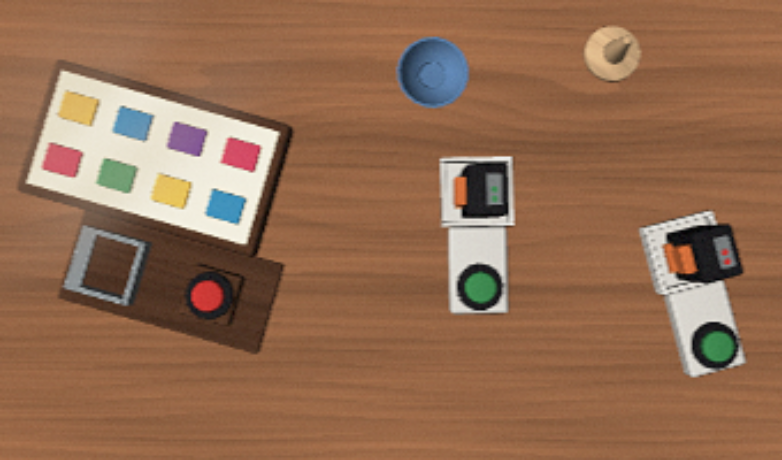

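Run:
```python
from rig import manip
from h import *
for f in ("top0.npz","top1.npz","top5.npz"):
    p=load(f)["pixels"];print(f,[p[v,u] for u,v in((205,188),(160,195),(250,190))])
p=manip.get_image("top")["pixels"];print(p[188,205],p[195,160]); 
manip.sign_off()
```

```text
top0.npz [array([231, 225, 206], dtype=uint8), array([235, 231, 212], dtype=uint8), array([213,  71, 102], dtype=uint8)]
top1.npz [array([235, 228, 213], dtype=uint8), array([238, 234, 217], dtype=uint8), array([218,  73, 103], dtype=uint8)]
top5.npz [array([234, 226, 209], dtype=uint8), array([236, 232, 213], dtype=uint8), array([218,  73, 104], dtype=uint8)]
[235 228 210] [236 232 214]
the job is handed in; nothing more can be done
```

The job is done in the order asked and handed in at about 14 s of the 58 s allowed; sign-off gives no verdict.

- **Red button:** I pressed it to its stop (about 17 N against 5 N for fully down). Its top later measured 58.6 mm, so it came back up. The panel looks equally bright in the images before and after, so the pictures neither confirm nor rule out that the box stopped.
- **Power pack:** The tab stayed squeezed from the grip until the pack stood on the cradle floor. The opening read 39–41 mm, a little under the 42.5 mm given for fully in. It lifted freely and went upright into the empty cradle.
- **Pack seating:** Its top is level with the charged pack's (114.4 mm against 114.7 mm) and at the cradle's angle. It sits about 6 mm off the pocket's centre towards its -y wall, inside the space available.
- **Green button:** I pressed it to its stop (about 18 N). It read 50.6 mm afterwards and 51.2 mm before, so it is back up within the measuring error.
- **Left alone:** In the last pictures the other cradle's button, the charged pack, the ring cone and the blue dish look unmoved. The arm ended clear of everything.

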